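# Shift the pots along the workshop hot plate and press the lid home

## Task

Slide the open copper pot off the green ring and along the hot plate until it stands centred on the free blue ring, then slide the lidded steel wax pot from the red ring until it stands centred on the green ring, and then press the wax pot's lid down until it is fully home. Slide the pots, never lift or tip them, do not push on the lid before its pot is on the green ring, keep the robot off the extraction duct overhead, and leave the can, jar, screwdriver and firebrick where they are, the can and jar standing upright.

Things in the scene. Friction and masses are not known exactly. Their poses are not given: they have to be found in the camera images.
- hotplate: Fixed dark steel bench hot plate, 320 mm (its x) by 620 mm (its y), its flat top 35 mm above the bench. Origin at the centre of its underside, on the bench; its -x side faces the robot, and it may be turned by a few degrees.
- duct: Fixed aluminium extraction duct, a bar along y over the whole hot plate. Same origin and axes as the hot plate: it fills x +25 to +95 mm, z 270 to 330 mm (235 mm above the plate's top), on posts 40 by 30 mm at x +60, y +-345 mm. The green ring's centre is about 25 mm in behind its front (-x) edge: a lid there is reached only by a tool leaning back to the robot by 35 to 45 degrees.
- green_ring: Green ring painted flat on the hot plate's top, outside diameter 132 mm, inside 110 mm. Origin at its centre, on the plate's top. It is the middle one of three; the next ring is about 210 mm away to either side along the plate's y.
- red_ring: Red painted ring of the same size, on one side of the green one (left or right). Origin at its centre, on the plate's top.
- blue_ring: Blue painted ring of the same size, on the other side of the green one, free at the start. Origin at its centre, on the plate's top.
- wax_pot: Loose round steel pot with lid, diameter 100 mm, body about 80 mm high, about 0.7 kg with lid, standing on the red ring at the start. Origin at the centre of its underside, z up. Handle: a level black bar 16 mm wide and high along the pot's -x, from 65 to 150 mm from its axis, its mid-height 55 mm above the underside. Handle at first roughly towards the robot's side of the plate.
- copper_pot: Loose open round copper pot, diameter 92 mm, 68 mm high, wall 4 mm, about 0.5 kg, standing on the green ring at the start. Origin at the centre of its underside, z up. Handle: a level black bar 16 mm wide and high along the pot's -x, from 61 to 146 mm from its axis, its mid-height 55 mm above the underside. Handle at first roughly towards the robot's side of the plate.
- lid_knob (a point): Centre of the flat top of the black knob (diameter 32 mm, 14 mm high) in the middle of the wax pot's lid; 110 mm above the pot's underside with the lid fully up, 103 mm with it home. The lid is a steel cap of 102 mm diameter.
- lid (a joint): How far the lid has been pressed down, in m: 0 is fully up (an orange sealing band shows under it), 0.007 is the stop, fully home. It is tight: it needs about 5 N of downward push all the way, does not spring back, and cannot come off.
- white_can: Bystander: small white can with yellow label, diameter 36 mm, 100 mm high, standing loose on the plate in the gap between two rings (the gap at the plate's +y side), on or behind the line of the rings. Origin at the centre of its underside.
- amber_jar: Bystander: small amber jar with black cap, diameter 36 mm, 90 mm high, standing loose on the plate in the other gap (the plate's -y side), on or behind the line of the rings. Origin at the centre of its underside.
- screwdriver: Bystander: screwdriver with blue handle, 160 mm long, under 35 mm high, lying on the bench in front of the hot plate. Origin under its middle; it lies along its x.
- firebrick: Bystander: flat terracotta brick, 65 by 110 by 32 mm, lying on the bench in front of the hot plate. Origin at the centre of its underside.

How it is judged:
On the way, in this order (a step that is already met when the one before it is completed fails the run):
1. the copper pot stands on the blue ring, within 15 mm of its centre (horizontal distance between copper_pot and blue_ring below 0.015 m), for 0.3 s.
2. the wax pot stands on the green ring, within 15 mm of its centre (horizontal distance between wax_pot and green_ring below 0.015 m), for 0.3 s.
3. the wax pot's lid is pressed fully home (5.5 mm or more of its 7 mm) with the pot on the green ring (value of joint lid above 0.0055 m and horizontal distance between wax_pot and green_ring below 0.015 m), for 0.2 s.
At the end, for the whole second after the job is handed in: The copper pot stands upright and at rest on the plate within 15 mm of the centre of the blue ring, the wax pot likewise on the green ring, and its lid is down by at least 5.5 mm of its 7 mm (all of step 3 and horizontal distance between copper_pot and blue_ring below 0.015 m and linear speed of each of wax_pot, copper_pot below 0.02 m/s and angle between each of wax_pot, copper_pot's own z axis and vertical below 0.06 rad and z of wax_pot in the frame of hotplate between 0.031 and 0.039 m and z of copper_pot in the frame of hotplate between 0.031 and 0.039 m); the robot touches nothing.
It fails at once if a pot is lifted more than 8 mm off the plate or tipped more than about 9 degrees, or leaves the plate (z of any of wax_pot, copper_pot in the frame of hotplate above 0.043 m or z of any of wax_pot, copper_pot in the frame of hotplate below 0.025 m or angle between any of wax_pot, copper_pot's own z axis and vertical above 0.16 rad).
It fails at once if the lid is pushed down more than 3.5 mm while the wax pot is off the green ring (more than 25 mm from its centre) (value of joint lid above 0.0035 m and horizontal distance between wax_pot and green_ring above 0.025 m).
It fails at once if the robot bumps the extraction duct (more than 4 N) (contact force between any of the arm, the fingers and duct above 4 N).
It fails at once if the can, jar, screwdriver or firebrick is moved more than 15 mm, or the can or jar tipped (distance of any of white_can, amber_jar, screwdriver, firebrick from where it was at the start of the episode above 0.015 m or angle between any of white_can, amber_jar's own z axis and vertical above 0.3 rad).
It also fails if it takes over 61 s, if anything falls off the work surface, if the arm or the gripper's body presses on something with over 40 N, if the wrist force passes 120 N, or if a joint passes its speed limit or range.

## Robot

A 6-joint arm with a two-finger parallel gripper is mounted at the origin on the work surface. World frame = base frame: x ahead of the robot, y to its left, z up, the work surface at z = 0. Lengths are in m, angles in rad, forces in N, time in s.
With the tool pointing down it reaches from about 0.4 to 0.825 m from the base axis. Payload 7 kg.
Tool frame: the origin (TCP) lies at the very end of the fingers, on their centre line; the grasp point (between the pads) lies 19 mm behind it (arm.grasp_offset is the distance from the TCP to the grasp point, in m); z points along the fingers, y is the line along which they close (so a half turn about z gives the same grasp; the last joint's range is limited). The gripper opens to 88 mm and grips with 3 to 60 N. Pads are 19 mm wide; open, the fingers measure 130 mm over their backs; the gripper's body (78 mm by 193 mm) begins 47 mm behind the grasp point.
Start: joints at [1.601, 0.359, 0.012, 0, -1.224, -0.288], TCP at [0.172, 0.653, 0.227] pointing down, gripper open.
Joint ranges: [-3.07, 3.07], [-1.43, 2.12], [-1.02, 1.25], [-3.03, 1.67], [-3.05, -0], [-3.03, 3.03]. Speed limits (rad/s): [2.39, 2.39, 3.01, 3.14, 3.14, 3.14].

## Interface

Orientations are given as [roll, pitch, yaw] about the fixed x, y, z axes, in that order (R = Rz(yaw) Ry(pitch) Rx(roll)).
In Python, from station import get_state, cams, arm, nets gives the robot as it stands.
- The arm moves only by the shell command python3 -m creep 'ROWS' [FORCE]. ROWS is a JSON object of lists of equal length, an entry for each row: "translation": the shift along the world's x, y, z in mm, a list of three; "spin": the turn about the world's z in rad; "gripper": the opening, from 0 (shut) to 1 (fully open). In form: {"translation": [[dx, dy, dz], ...], "spin": [spin, ...], "gripper": [gripper, ...]}. A call has 1 to 8 rows; each row shifts and turns the commanded pose from where the row before left it; what a row does not reach is not made up. A row lasts 1/10 s, in which the tool goes at most 50 mm and 8.59 degrees, less where a joint would pass 70% of its speed; a pose out of reach is approached as far as the arm can. A call is refused whole if a number of a shift passes 50 or a number of a turn 0.15, either way. A call with a gripper value outside its range is refused whole. The fingers move at their own pace and stop on an object; FORCE is the grip in N (left out, the last holds). Time passes only in rows, so rows that do not move let the fingers close. It gives the time, the measured TCP pose, the force, the opening and the grip force at its end, in the units of the state.
- get_state(): the state, without advancing time (a new reading comes with each control period).
- cams.grab_frame(name): name is "side" or "top"; returns a dict with "img" (420x560x3 uint8, red, green, blue), "mtx" (3x3 intrinsics, pixels), "R" (3x3) and "t" (3): a world point X has camera coordinates R X + t. Camera axes: x right, y down, z forward; pixel columns grow to the right and rows downward; lengths in m; the calibration is good to about 2 mm. A picture is of the moment at which its call begins. There is no depth.
- arm.job_done(): hands the job in; it is judged then, once.
Trained networks look in the newest picture that a camera, given by its name, has taken for a name from the list of things; names that differ only in an ending like _2 or _b are one class to them, and where a whole thing is asked for, a point or a joint stands for the part that bears it (a point fixed in the world has none). Each returns a list of dicts, best first, with "confidence" (0 to 1); they miss things now and then, are a little off and sometimes report something else, mostly with a low value. They report only what shows in the picture. A call takes as long as a camera call.
- nets.search_frame(camera, label): "centre" ([x, y, z] in m, in world coordinates, good to about 4 mm: the middle of the surface that is visible of it).
- nets.pinpoint(camera, label): "centre" ([x, y, z] in m, in world coordinates, good to about 4 mm: a listed point, or the origin of a listed thing).
The state is a dict: "t": time; "q": joint angles; "qd": joint speeds; "joint_efforts": joint torques, N m; "eef_pos": TCP position; "ee_rot": TCP orientation; "force": force on the tool from outside, world axes, zero at the start; "moment": the same for the moment, N m; "width": finger opening in m; "gripper_force": force on a finger pad.
Only numpy, scipy, OpenCV 4.12 (cv2) and the standard library are available. Lean on these libraries where they do the work, as an engineer would, in place of code of your own. Each camera call takes 0.05 s, during which the arm holds its last target. There are 200 camera calls.

## Working session

There is one attempt and no reset: what is moved stays moved. The work goes in short steps, Python scripts to look and compute and a shell command to move; the robot and the scene stay as the last step left them, time stands still between calls to the robot, and variables do not carry over. Pictures are saved under pics/ and viewed, at most 10 in all, crops included, and the job is handed in when it is done.

```bash
mkdir -p pics; ls; cat > h.py <<'E'
import numpy as np, cv2
from station import get_state, cams, arm, nets
def snap(c,fn=None):
    f=cams.grab_frame(c)
    if fn: cv2.imwrite('pics/'+fn,f['img'][:,:,::-1])
    return f
def find(c,labels):
    for l in labels:
        for m in ('pinpoint','search_frame'):
            r=getattr(nets,m)(c,l)[:2]
            print(c,l,m[:3],[(np.round(np.array(d['centre'])*1000).tolist(),round(d['confidence'],2)) for d in r])
def proj(f,X):
    p=f['R']@np.array(X)+f['t']; p=f['mtx']@p; return p[:2]/p[2]
def ray(f,uv,z):
    d=f['R'].T@np.linalg.solve(f['mtx'],[uv[0],uv[1],1]); c=-f['R'].T@f['t']
    return c+d*(z-c[2])/d[2]
E
python3 - <<'E'
from h import *
for c in ('top','side'):
    f=snap(c,c+'0.png'); print(c,'cam at',-f['R'].T@f['t'])
    find(c,['hotplate','duct','green_ring','red_ring','blue_ring','wax_pot','copper_pot','lid_knob','white_can','amber_jar','screwdriver','firebrick'])
print(get_state())
E
```

```text
pics
top cam at [0.41574678 0.03327779 0.96796594]
top hotplate pin [([615.0, 40.0, -1.0], 0.7)]
top hotplate sea [([635.0, 52.0, 65.0], 0.77), ([346.0, -232.0, 31.0], 0.69)]
top duct pin []
top duct sea [([665.0, 41.0, 327.0], 0.88)]
top green_ring pin []
top green_ring sea [([639.0, 69.0, 36.0], 0.91), ([594.0, -141.0, 34.0], 0.18)]
top red_ring pin []
top red_ring sea [([596.0, -140.0, 36.0], 0.94)]
top blue_ring pin [([681.0, 243.0, 34.0], 0.56)]
top blue_ring sea [([677.0, 245.0, 36.0], 0.96), ([344.0, -232.0, 30.0], 0.5)]
top wax_pot pin [([634.0, -162.0, 35.0], 0.94)]
top wax_pot sea [([616.0, -154.0, 123.0], 0.6)]
top copper_pot pin [([665.0, 30.0, 36.0], 0.6)]
top copper_pot sea [([658.0, 34.0, 46.0], 0.62), ([633.0, -161.0, 121.0], 0.5)]
top lid_knob pin [([634.0, -166.0, 140.0], 0.59)]
top lid_knob sea [([629.0, -166.0, 119.0], 0.75)]
top white_can pin [([724.0, 137.0, 37.0], 0.47)]
top white_can sea []
top amber_jar pin [([670.0, -73.0, 39.0], 0.8)]
top amber_jar sea [([659.0, -66.0, 108.0], 0.8), ([663.0, 33.0, 48.0], 0.43)]
top screwdriver pin [([351.0, 239.0, 4.0], 0.7
[... 1596 characters left out ...]
, 0.74), ([658.0, -58.0, 92.0], 0.57)]
{'t': 2.5, 'q': array([ 1.60106597e+00,  3.58589481e-01,  1.19073684e-02,  1.06658012e-05,
       -1.22411225e+00, -2.88083576e-01]), 'qd': array([-0.00054145,  0.00016741,  0.00036877, -0.00087662,  0.00042094,
        0.00150909]), 'joint_efforts': array([ 7.22493805e-04, -5.82380068e+01,  2.93290561e+01,  7.00258210e+00,
        1.23058938e-02, -3.22144376e-05]), 'eef_pos': array([0.17212981, 0.65266195, 0.22657319]), 'ee_rot': array([-3.14158792e+00, -9.05901197e-06, -2.57810304e-01]), 'force': array([-0.00158143, -0.09477229,  0.37850356]), 'moment': array([-0.01284673,  0.0225366 , -0.0123355 ]), 'gripper_force': 0.0, 'width': 0.08801611558870939}
```

View pics/top0.png

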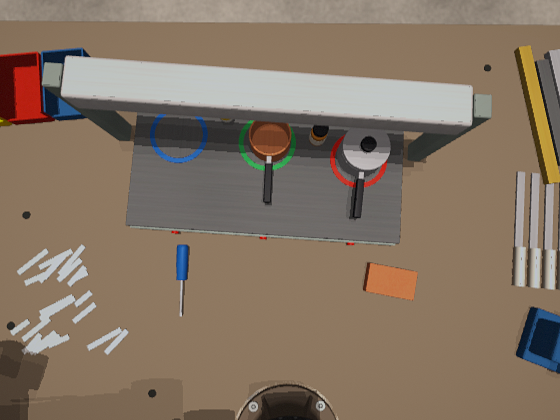

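View pics/side0.png

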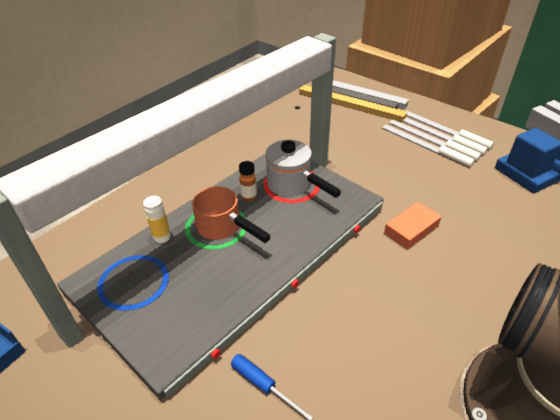

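```bash
cat >> h.py <<'E'
from scipy.optimize import least_squares
def mask(img,name):
    h=cv2.cvtColor(img,cv2.COLOR_RGB2HSV); H,S,V=[h[...,i].astype(int) for i in range(3)]
    if name=='blue': return (abs(H-110)<14)&(S>130)&(V>50)
    if name=='green': return (abs(H-65)<20)&(S>120)&(V>50)
    if name=='red': return ((H<5)|(H>175))&(S>150)&(V>60)
def ringfit(f,name,c0,ring=(.055,.066)):
    m=mask(f['img'],name); vs,us=np.nonzero(m)
    P=np.array([ray(f,(u,v),.035)[:2] for u,v in zip(us,vs)])
    d=np.linalg.norm(P-c0,axis=1); P=P[(d>.040)&(d<.080)]
    r=least_squares(lambda c:np.linalg.norm(P-c,axis=1)-.0605,c0,loss='soft_l1',f_scale=.003)
    return r.x,len(P),np.abs(r.fun).mean()
def handle(f,c,zt=.098):
    # dark pixels on plane z=zt near the line from pot centre c towards -x
    g=f['img'].max(2); vs,us=np.nonzero(g<45)
    P=np.array([ray(f,(u,v),zt)[:2] for u,v in zip(us,vs)])-c
    k=(P[:,0]<-.055)&(P[:,0]>-.165)&(abs(P[:,1])<.05); P=P[k]
    l=cv2.fitLine(P.astype(np.float32),cv2.DIST_HUBER,0,.01,.01).ravel()
    return P.mean(0)+c,P.min(0)+c,P.max(0)+c,np.degrees(np.arctan2(l[1],l[0])),len(P)
E
python3 - <<'E'
from h import *
np.set_printoptions(precision=4,suppress=True)
for c in ('top','side'):
    f=snap(c)
    for n,c0 in (('blue',(.68,.245)),('green',(.655,.042)),('red',(.624,-.165))): print(c,n,ringfit(f,n,np.array(c0)))
    for n,c0 in (('cu',(.664,.037)),('wax',(.632,-.165))): print(c,n,*handle(f,np.array(c0)))
E
```

```text
top blue (array([0.6812, 0.2451]), 609, np.float64(0.0027532129084445306))
top green (array([0.6628, 0.0421]), 509, np.float64(0.0026550944705653282))
top red (array([ 0.6233, -0.1677]), 449, np.float64(0.002731241035199818))
top cu [0.5536 0.0404] [0.5147 0.0329] [0.5984 0.05  ] -5.443638 87
top wax [ 0.5207 -0.146 ] [ 0.4844 -0.1634] [ 0.5658 -0.1337] -7.776365 132
side blue (array([0.6832, 0.2432]), 895, np.float64(0.002670794747918891))
side green (array([0.6643, 0.04  ]), 388, np.float64(0.0025721187317672453))
side red (array([ 0.6249, -0.1702]), 296, np.float64(0.003021213905489085))
side cu [0.5546 0.0451] [0.5112 0.0326] [0.5994 0.0568] -4.203474 340
side wax [ 0.5208 -0.1472] [ 0.4786 -0.1628] [ 0.5653 -0.1312] -8.903752 281
```

```bash
python3 -m creep '{"translation":[[23,-38,0],[23,-38,0],[23,-38,0],[23,-38,0],[23,-38,0],[23,-38,0],[23,-38,0],[23,-38,0]],"spin":[0.05,0.05,0.05,0.03,0,0,0,0],"gripper":[1,1,1,1,1,1,1,1]}'
python3 -m creep '{"translation":[[24,-38,0],[24,-38,0],[24,-38,0],[24,-38,0],[24,-38,0],[24,-38,0],[24,-38,0],[24,-38,0]],"spin":[0,0,0,0,0,0,0,0],"gripper":[1,1,1,1,1,1,1,1]}'
python3 - <<'E'
from h import *
f=snap('top','top1.png'); s=snap('side','side1.png')
a=ray(f,(127,226),.035);b=ray(f,(398,243),.035);print('plate front',a,b,np.degrees(np.arctan2(a[0]-b[0],a[1]-b[1])))
a=ray(f,(62,98),.33);b=ray(f,(472,124),.33);print('duct front top',a,b,np.degrees(np.arctan2(a[0]-b[0],a[1]-b[1])))
print(get_state()['eef_pos'],get_state()['ee_rot'])
E
```

```text
t: 3.4
eef_pos: [0.3567, 0.3471, 0.2269]
ee_rot: [-3.141, -0.0, -0.077]
force: [0.6, 0.3, -0.1]
width: 0.0877
gripper_force: 0.0
t: 4.2
eef_pos: [0.5489, 0.0429, 0.2269]
ee_rot: [-3.141, -0.001, -0.078]
force: [0.6, 0.6, 0.5]
width: 0.0877
gripper_force: 0.0
plate front [0.47096851 0.35498796 0.035     ] [ 0.4302103  -0.25332747  0.035     ] 3.833189366527242
duct front top [0.65534836 0.36130749 0.33      ] [ 0.61454461 -0.28835715  0.33      ] 3.5938786816144224
[0.54987649 0.04071864 0.22617125] [ 3.14058070e+00  2.17870623e-04 -8.23501641e-02]
```

View pics/side1.png

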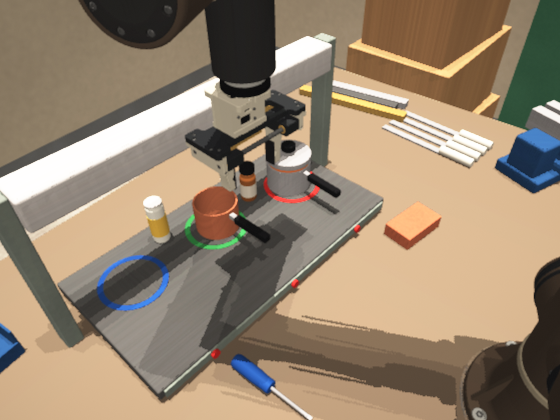

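View pics/top1.png

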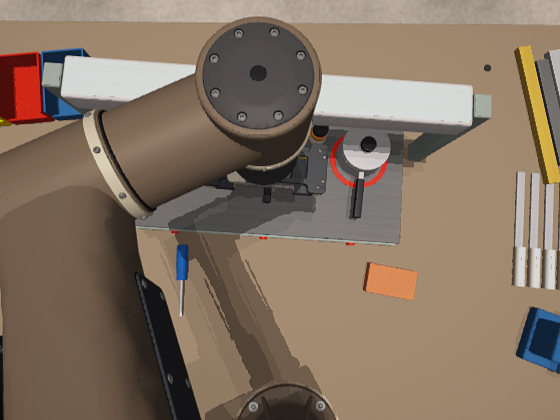

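```bash
python3 - <<'E'
from h import *
s=snap('side'); f=snap('top')
for z in (.227,.25,.28,.30,.32,.35,.4,.45,.5,.55,.6):
    p=proj(s,(.55,.041,z)); q=proj(s,(.55-.04*.2,.041+.04,z)); 
    d=ray(s,(p[0]+1,p[1]),z)-ray(s,p,z)
    print(z,p.round(),'px/100mm perp',round(.1/np.linalg.norm(d-0),0), proj(f,(.55,.041,z)).round())
E
```

```text
0.227 [251. 175.] px/100mm perp 58.0 [267. 176.]
0.25 [250. 164.] px/100mm perp 59.0 [266. 173.]
0.28 [249. 150.] px/100mm perp 61.0 [266. 170.]
0.3 [248. 140.] px/100mm perp 62.0 [266. 168.]
0.32 [247. 129.] px/100mm perp 63.0 [266. 165.]
0.35 [246. 112.] px/100mm perp 65.0 [266. 161.]
0.4 [244.  82.] px/100mm perp 68.0 [265. 153.]
0.45 [242.  49.] px/100mm perp 72.0 [265. 144.]
0.5 [239.  12.] px/100mm perp 76.0 [264. 133.]
0.55 [236. -29.] px/100mm perp 80.0 [263. 120.]
0.6 [233. -76.] px/100mm perp 85.0 [262. 103.]
```

```bash
python3 -m creep '{"translation":[[0,2,-45],[0,0,-45],[0,0,-40],[0,0,-25],[0,0,0],[0,0,0],[0,0,0],[0,0,0]],"spin":[0,0,0,0,0,0,0,0],"gripper":[1,1,1,1,0,0,0,0]}' 20
python3 -m creep '{"translation":[[0,0,0],[0,0,0],[0,0,0]],"spin":[0,0,0],"gripper":[0,0,0]}' 20
python3 - <<'E'
from h import *
s=snap('side'); cv2.imwrite('pics/crop2.png',cv2.resize(s['img'][40:300,120:400],None,fx=2.5,fy=2.3)[:,:,::-1])
find('side',['copper_pot'])
E
```

```text
t: 5.2
eef_pos: [0.5491, 0.0474, 0.0734]
ee_rot: [-3.14, -0.003, -0.077]
force: [0.2, -0.2, -0.5]
width: 0.0612
gripper_force: 0.0
t: 5.5
eef_pos: [0.5483, 0.0467, 0.072]
ee_rot: [-3.141, -0.001, -0.078]
force: [1.4, -0.2, 0.5]
width: 0.0372
gripper_force: 0.0
side copper_pot pin [([665.0, 41.0, 34.0], 0.66)]
side copper_pot sea [([694.0, 45.0, 88.0], 0.82)]
```

View pics/crop2.png

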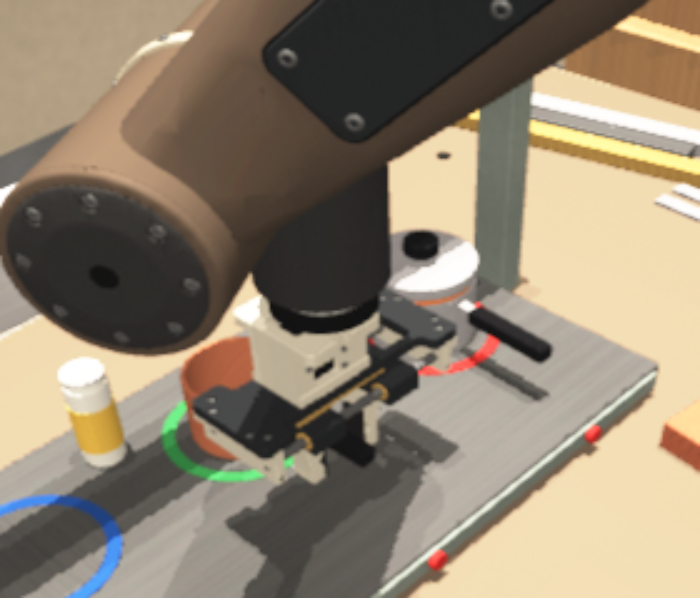

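```bash
python3 -m creep '{"translation":[[0,0,0],[0,0,0],[0,0,0],[0,0,0]],"spin":[0,0,0,0],"gripper":[0,0,0,0]}' 20
python3 -c "
from h import *
for i in range(3):
  s=get_state();print(s['eef_pos'],s['width'],s['gripper_force'])"
```

```text
t: 6.05
eef_pos: [0.5479, 0.0465, 0.0715]
ee_rot: [3.141, 0.0, -0.078]
force: [-1.1, -1.5, 0.6]
width: 0.0158
gripper_force: 20.0
[0.54793827 0.04645613 0.07150507] 0.015788827002116947 20.00094383955002
[0.54793827 0.04645613 0.07150507] 0.015788827002116947 20.00094383955002
[0.54793827 0.04645613 0.07150507] 0.015788827002116947 20.00094383955002
```

```bash
python3 -m creep '{"translation":[[-6,0,0],[-12,0,0],[-14,4,0],[-6,12,0],[0,20,0],[0,20,0],[0,20,0],[0,20,0]],"spin":[0,0,0,0,0,0,0,0],"gripper":[0,0,0,0,0,0,0,0]}' 20
python3 -m creep '{"translation":[[0,20,0],[0,20,0],[0,20,0],[0,20,0],[0,16,0],[4,10,0],[5,3,0],[0,0,0]],"spin":[0,0,0,0,0,0,0,0],"gripper":[0,0,0,0,0,0,0,0]}' 20
python3 - <<'E'
from h import *
for c in ('side','top'):
    f=snap(c); find(c,['copper_pot','white_can','blue_ring'])
cv2.imwrite('pics/s3.png',snap('side')['img'][:,:,::-1])
E
```

```text
t: 6.85
eef_pos: [0.5085, 0.1434, 0.0715]
ee_rot: [3.141, 0.001, -0.078]
force: [0.2, -4.2, 0.7]
width: 0.0157
gripper_force: 20.1
t: 7.65
eef_pos: [0.5198, 0.2525, 0.0715]
ee_rot: [-3.141, -0.0, -0.077]
force: [-1.0, 2.4, -0.4]
width: 0.0158
gripper_force: 20.0
side copper_pot pin []
side copper_pot sea [([496.0, 259.0, 100.0], 0.61)]
side white_can pin []
side white_can sea []
side blue_ring pin [([632.0, -167.0, 34.0], 0.43)]
side blue_ring sea []
top copper_pot pin [([636.0, 240.0, 35.0], 0.91)]
top copper_pot sea [([642.0, 242.0, 52.0], 0.61), ([656.0, -66.0, 112.0], 0.18)]
top white_can pin [([725.0, 139.0, 36.0], 0.37), ([349.0, 238.0, 6.0], 0.19)]
top white_can sea [([617.0, -151.0, 122.0], 0.58)]
top blue_ring pin [([685.0, 242.0, 36.0], 0.75), ([635.0, -166.0, 35.0], 0.7)]
top blue_ring sea [([702.0, 225.0, 35.0], 0.76)]
```

View pics/s3.png

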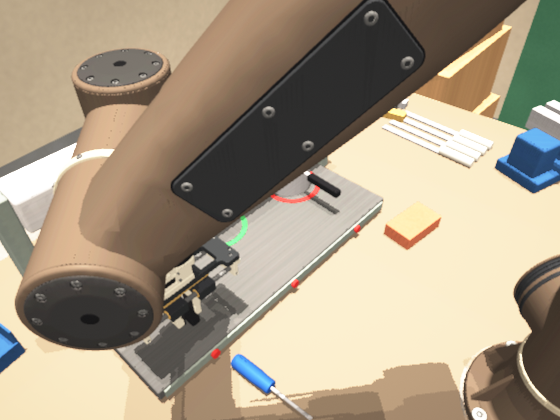

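```bash
python3 -m creep '{"translation":[[6,0,0],[12,0,0],[14,0,0],[9,1,0],[4,0,0],[0,0,0]],"spin":[0,0,0,0,0,0],"gripper":[0,0,0,0,0,0]}' 20
python3 - <<'E'
from h import *
f=snap('top'); find('top',['copper_pot','blue_ring']); print(ringfit(f,'blue',np.array((.682,.244))))
cv2.imwrite('pics/t4.png',cv2.resize(f['img'][60:240,100:300],None,fx=3,fy=3)[:,:,::-1])
for p in (.682,.244,.035),: print('ring ctr px',(proj(f,p)-[100,60])*3, 'rim ctr', (proj(f,(.682,.244,.103))-[100,60])*3, 3*(proj(f,(.682,.290,.103))-proj(f,(.682,.198,.103))))
E
```

```text
t: 9.0
eef_pos: [0.5653, 0.2526, 0.0715]
ee_rot: [-3.141, -0.001, -0.078]
force: [2.1, -1.3, -0.8]
width: 0.0157
gripper_force: 20.0
top copper_pot pin [([680.0, 238.0, 38.0], 0.96)]
top copper_pot sea [([683.0, 243.0, 42.0], 0.94)]
top blue_ring pin []
top blue_ring sea [([664.0, 199.0, 34.0], 0.92), ([681.0, 240.0, 40.0], 0.52)]
(array([0.68133362, 0.24533188]), 277, np.float64(0.0027833180942593684))
ring ctr px [236.52765639 221.59042643] rim ctr [215.33877656 194.88426486] [-130.28974808   -0.22276081]
```

View pics/t4.png

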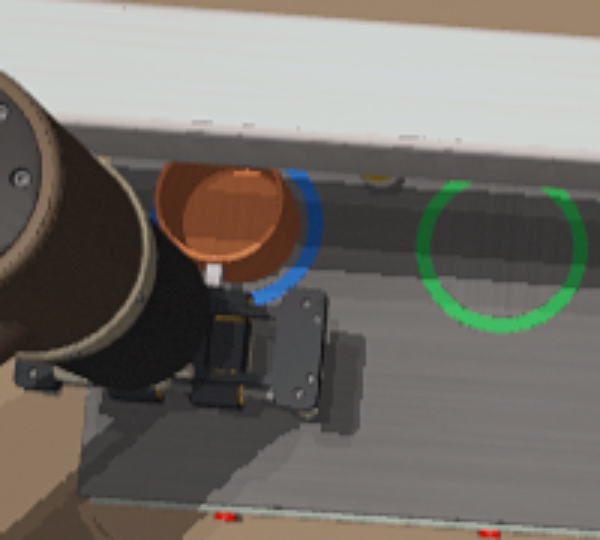

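```bash
python3 -m creep '{"translation":[[1,3,0],[1,2,0],[0,0,0],[0,0,0],[0,0,0],[0,0,0],[0,0,0],[0,0,20]],"spin":[0,0,0,0,0,0,0,0],"gripper":[0,0,0,1,1,1,1,1]}' 20
python3 -m creep '{"translation":[[0,0,40],[-6,-40,10],[-6,-44,0],[-6,-44,0],[-6,-44,0],[-6,-44,0],[-6,-44,0],[-6,-44,0]],"spin":[0,0,0,-0.02,-0.02,-0.02,-0.02,0],"gripper":[1,1,1,1,1,1,1,1]}'
python3 - <<'E'
from h import *
np.set_printoptions(precision=4,suppress=True)
for c in ('top','side'):
    f=snap(c); find(c,['copper_pot','wax_pot','lid_knob','amber_jar']); print(ringfit(f,'green',np.array((.663,.041))),ringfit(f,'blue',np.array((.682,.244))))
s=f;cv2.imwrite('pics/s5.png',f['img'][:,:,::-1])
E
```

```text
t: 10.05
eef_pos: [0.5645, 0.2567, 0.0892]
ee_rot: [3.139, 0.004, -0.078]
force: [0.7, -0.2, -0.6]
width: 0.0505
gripper_force: 0.0
t: 10.85
eef_pos: [0.5238, -0.0479, 0.1419]
ee_rot: [-3.141, -0.001, -0.158]
force: [1.1, 0.6, -0.3]
width: 0.0874
gripper_force: 0.0
top copper_pot pin [([684.0, 243.0, 38.0], 0.71)]
top copper_pot sea [([682.0, 248.0, 47.0], 0.56), ([669.0, 84.0, 325.0], 0.41)]
top wax_pot pin []
top wax_pot sea []
top lid_knob pin []
top lid_knob sea []
top amber_jar pin []
top amber_jar sea []
(array([0.6612, 0.0433]), 114, np.float64(0.002553787720288516)) (array([0.6817, 0.2456]), 269, np.float64(0.0027363441678787343))
side copper_pot pin [([679.0, 250.0, 37.0], 0.82)]
side copper_pot sea [([667.0, 258.0, 84.0], 0.69)]
side wax_pot pin [([633.0, -167.0, 37.0], 0.61)]
side wax_pot sea [([584.0, -147.0, 86.0], 0.64)]
side lid_knob pin []
side lid_knob sea []
side amber_jar pin [([669.0, -68.0, 36.0], 0.63)]
side amber_jar sea [([663.0, -57.0, 70.0], 0.85), ([584.0, -147.0, 86.0], 0.36)]
(array([0.6643, 0.04  ]), 565, np.float64(0.0024006318846340317)) (array([0.6832, 0.2432]), 603, np.float64(0.0026706355590176757))
```

View pics/s5.png

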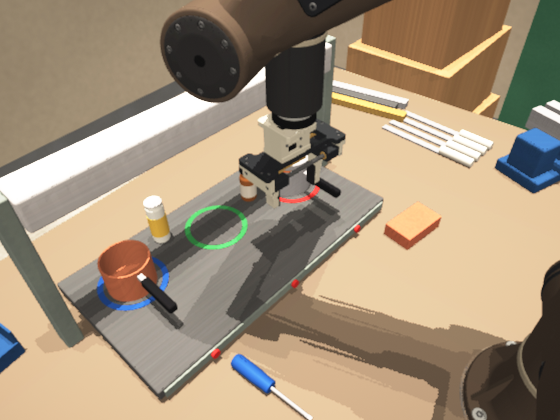

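```bash
python3 -m creep '{"translation":[[-3,-45,0],[-2,-45,0],[0,-9,-30],[0,0,-30],[0,0,-10],[0,0,0],[0,0,0],[0,0,0]],"spin":[0,0,0,0,0,0,0,0],"gripper":[1,1,1,1,1,0,0,0]}' 25
python3 -m creep '{"translation":[[0,0,0],[0,0,0],[0,0,0],[0,0,0],[0,0,0],[0,0,0],[0,0,0]],"spin":[0,0,0,0,0,0,0],"gripper":[0,0,0,0,0,0,0]}' 25
python3 - <<'E'
from h import *
f=snap('side'); find('side',['wax_pot','lid_knob'])
f=snap('top'); find('top',['wax_pot','lid_knob'])
E
```

```text
t: 12.55
eef_pos: [0.5203, -0.145, 0.073]
ee_rot: [-3.141, -0.002, -0.157]
force: [0.7, -0.5, -0.2]
width: 0.0692
gripper_force: 0.0
t: 13.25
eef_pos: [0.5189, -0.1455, 0.0716]
ee_rot: [3.141, 0.0, -0.158]
force: [-0.0, -2.5, 0.8]
width: 0.0154
gripper_force: 25.0
side wax_pot pin [([634.0, -165.0, 36.0], 0.71)]
side wax_pot sea [([630.0, -137.0, 121.0], 0.58)]
side lid_knob pin [([637.0, -168.0, 144.0], 0.56), ([623.0, -165.0, 35.0], 0.51)]
side lid_knob sea [([638.0, -161.0, 122.0], 0.88), ([661.0, -60.0, 93.0], 0.6)]
top wax_pot pin []
top wax_pot sea [([664.0, -151.0, 123.0], 0.59), ([345.0, -232.0, 32.0], 0.52)]
top lid_knob pin [([634.0, -167.0, 142.0], 0.54)]
top lid_knob sea [([664.0, -160.0, 119.0], 0.5)]
```

```bash
python3 -m creep '{"translation":[[-5,0,0],[-12,0,0],[-15,0,0],[-15,3,0],[-8,8,0],[-3,15,0],[0,20,0],[0,20,0]],"spin":[0,0,0,0,0,0,0,0],"gripper":[0,0,0,0,0,0,0,0]}' 25
python3 -m creep '{"translation":[[0,20,0],[0,20,0],[0,20,0],[0,20,0],[0,20,0],[0,16,0],[0,10,0],[0,4,0]],"spin":[0,0,0.02,0.02,0.02,0.02,0.02,0],"gripper":[0,0,0,0,0,0,0,0]}' 25
python3 - <<'E'
from h import *
f=snap('side'); find('side',['wax_pot','lid_knob','amber_jar'])
f=snap('top'); find('top',['wax_pot','lid_knob'])
E
```

```text
t: 14.55
eef_pos: [0.4601, -0.0787, 0.0715]
ee_rot: [3.141, 0.001, -0.159]
force: [0.3, -3.1, -0.3]
width: 0.0158
gripper_force: 25.1
t: 15.35
eef_pos: [0.4605, 0.0513, 0.0715]
ee_rot: [3.141, 0.001, -0.056]
force: [-1.1, -3.0, 1.8]
width: 0.0163
gripper_force: 25.0
side wax_pot pin [([576.0, 41.0, 37.0], 0.8)]
side wax_pot sea [([568.0, 89.0, 89.0], 0.64)]
side lid_knob pin []
side lid_knob sea [([573.0, 88.0, 115.0], 0.63)]
side amber_jar pin []
side amber_jar sea [([715.0, 145.0, 104.0], 0.29)]
top wax_pot pin [([578.0, 44.0, 34.0], 0.73)]
top wax_pot sea [([602.0, 38.0, 122.0], 0.58)]
top lid_knob pin [([578.0, 43.0, 144.0], 0.72)]
top lid_knob sea [([601.0, 34.0, 120.0], 0.78)]
```

```bash
python3 -m creep '{"translation":[[6,0,0],[14,0,0],[16,0,0],[16,-1,0],[14,0,0],[9,0,0],[5,0,0],[0,0,0]],"spin":[0,0,0,0,0,0,0,0],"gripper":[0,0,0,0,0,0,0,0]}' 25
python3 -m creep '{"translation":[[0,0,0],[0,0,0]],"spin":[0,0],"gripper":[0,0]}' 25
python3 - <<'E'
from h import *
f=snap('side'); find('side',['wax_pot','lid_knob']); print(ringfit(f,'green',np.array((.663,.041))))
f=snap('top'); find('top',['wax_pot','lid_knob'])
print(ringfit(f,'green',np.array((.663,.041))))
cv2.imwrite('pics/t6.png',cv2.resize(f['img'][40:240,150:400],None,fx=3,fy=3)[:,:,::-1])
o=np.array([150,40])
for X in ((.657,.0415,.131),(.657,.0925,.131),(.657,-.0095,.131),(.606,.0415,.131),(.657,.0415,.145)): print(X,(proj(f,X)-o)*3)
E
```

```text
t: 16.75
eef_pos: [0.5416, 0.0492, 0.0715]
ee_rot: [3.141, 0.0, -0.058]
force: [-3.2, -1.7, 3.1]
width: 0.0159
gripper_force: 24.9
t: 16.95
eef_pos: [0.5416, 0.0495, 0.0715]
ee_rot: [-3.141, -0.001, -0.058]
force: [0.9, -1.2, -1.0]
width: 0.0157
gripper_force: 24.9
side wax_pot pin [([657.0, 40.0, 33.0], 0.69)]
side wax_pot sea [([648.0, 66.0, 119.0], 0.82)]
side lid_knob pin [([661.0, 41.0, 142.0], 0.96), ([679.0, 251.0, 36.0], 0.3)]
side lid_knob sea [([653.0, 61.0, 125.0], 0.59)]
(array([0.66434617, 0.04031389]), 233, np.float64(0.0025362645267734477))
top wax_pot pin [([345.0, -235.0, 2.0], 0.21)]
top wax_pot sea []
top lid_knob pin [([344.0, -236.0, 0.0], 0.54)]
top lid_knob sea []Traceback (most recent call last):
  File "<stdin>", line 4, in <module>
  File "h.py", line 26, in ringfit
    d=np.linalg.norm(P-c0,axis=1); P=P[(d>.040)&(d<.080)]
                     ~^~~
ValueError: operands could not be broadcast together with shapes (0,) (2,)
```

```bash
python3 -m creep '{"translation":[[0,0,0],[0,0,0],[0,0,0],[0,0,0],[0,0,0],[0,0,5],[0,0,5],[0,0,5]],"spin":[0,0,0,0,0,0,0,0],"gripper":[1,1,1,1,1,1,1,1]}'
python3 -m creep '{"translation":[[8,-1,0],[8,-1,0],[8,-1,0],[6,0,0],[4,0,0],[0,0,0]],"spin":[0,0,0,0,0,0],"gripper":[1,1,1,1,1,1]}'
python3 - <<'E'
from h import *
f=snap('side'); find('side',['wax_pot','lid_knob'])
cv2.imwrite('pics/s7.png',cv2.resize(f['img'][20:270,130:400],None,fx=2.4,fy=2.4)[:,:,::-1])
E
```

```text
t: 18.25
eef_pos: [0.5413, 0.0497, 0.0872]
ee_rot: [-3.141, -0.0, -0.058]
force: [0.7, -0.0, 0.5]
width: 0.0744
gripper_force: 0.0
t: 18.85
eef_pos: [0.5755, 0.0466, 0.0862]
ee_rot: [3.141, 0.0, -0.058]
force: [0.2, -0.6, -0.4]
width: 0.0876
gripper_force: 0.0
side wax_pot pin [([658.0, 41.0, 35.0], 0.67)]
side wax_pot sea [([610.0, 53.0, 93.0], 0.71), ([687.0, 50.0, 121.0], 0.6)]
side lid_knob pin [([661.0, 42.0, 147.0], 0.62)]
side lid_knob sea [([694.0, 44.0, 126.0], 0.55)]
```

View pics/s7.png

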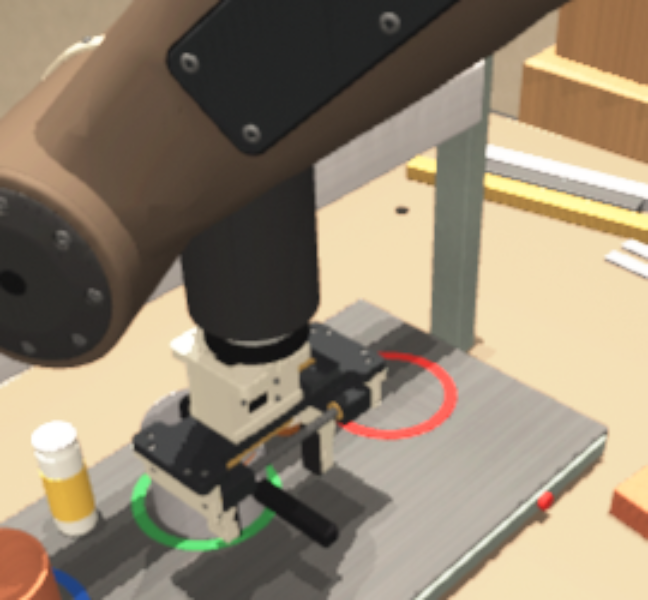

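```bash
python3 - <<'E'
from h import *
f=snap('top')
for z in (.2,.25,.3,.35,.4,.45): print(z,[((proj(f,(.565+dx,.253+dy,z))-[100,60])*3).round().tolist() for dx,dy in ((0,0),(.045,0),(0,-.045))])
E
```

```text
0.2 [[160.0, 331.0], [161.0, 260.0], [232.0, 331.0]]
0.25 [[135.0, 315.0], [137.0, 239.0], [213.0, 315.0]]
0.3 [[107.0, 296.0], [110.0, 215.0], [191.0, 296.0]]
0.35 [[75.0, 274.0], [78.0, 187.0], [165.0, 274.0]]
0.4 [[37.0, 248.0], [41.0, 154.0], [135.0, 249.0]]
0.45 [[-8.0, 218.0], [-3.0, 115.0], [100.0, 218.0]]
```

```bash
python3 -m creep '{"translation":[[3,0,0],[3,0,0],[0,0,-8],[0,0,-5],[0,0,0]],"spin":[0,0,0,0,0],"gripper":[1,1,1,1,1]}'
python3 -m creep '{"translation":[[0,0,-3],[0,0,-2],[0,0,0]],"spin":[0,0,0],"gripper":[1,1,1]}'
python3 -m creep '{"translation":[[0,0,-2],[0,0,0]],"spin":[0,0],"gripper":[1,1]}'
```

```text
t: 19.65
eef_pos: [0.5802, 0.0464, 0.0722]
ee_rot: [3.141, 0.002, -0.058]
force: [-1.2, -0.3, 0.2]
width: 0.0878
gripper_force: 0.0
t: 19.95
eef_pos: [0.5809, 0.0466, 0.0683]
ee_rot: [3.141, 0.0, -0.058]
force: [0.0, 0.0, -0.5]
width: 0.0875
gripper_force: 0.0
t: 20.15
eef_pos: [0.581, 0.0466, 0.0664]
ee_rot: [3.142, 0.0, -0.058]
force: [-0.5, 1.0, -0.5]
width: 0.088
gripper_force: 0.0
```

```bash
python3 -m creep '{"translation":[[0,0,-2],[0,0,0]],"spin":[0,0],"gripper":[1,1]}'
python3 -m creep '{"translation":[[0,0,-2],[0,0,0]],"spin":[0,0],"gripper":[1,1]}'
python3 -m creep '{"translation":[[0,0,-2],[0,0,0]],"spin":[0,0],"gripper":[1,1]}'
```

```text
t: 20.35
eef_pos: [0.581, 0.0467, 0.0644]
ee_rot: [3.142, 0.0, -0.058]
force: [-0.5, -0.1, 0.2]
width: 0.0879
gripper_force: 0.0
t: 20.55
eef_pos: [0.581, 0.0466, 0.0623]
ee_rot: [3.141, 0.0, -0.058]
force: [0.1, -0.5, -0.3]
width: 0.0876
gripper_force: 0.0
t: 20.75
eef_pos: [0.581, 0.0466, 0.0603]
ee_rot: [3.141, 0.0, -0.058]
force: [-0.3, 0.1, -0.4]
width: 0.0876
gripper_force: 0.0
```

```bash
python3 -m creep '{"translation":[[0,0,-2],[0,0,-2],[0,0,0]],"spin":[0,0,0],"gripper":[1,1,1]}'
python3 -m creep '{"translation":[[0,0,-2],[0,0,-2],[0,0,0]],"spin":[0,0,0],"gripper":[1,1,1]}'
python3 - <<'E'
from h import *
f=snap('side'); find('side',['wax_pot','lid_knob'])
cv2.imwrite('pics/s8.png',cv2.resize(f['img'][120:270,150:330],None,fx=4,fy=4,interpolation=cv2.INTER_CUBIC)[:,:,::-1])
E
```

```text
t: 21.05
eef_pos: [0.5809, 0.0466, 0.0562]
ee_rot: [3.141, 0.001, -0.058]
force: [0.6, -0.6, 0.4]
width: 0.0876
gripper_force: 0.0
t: 21.35
eef_pos: [0.5809, 0.0466, 0.0522]
ee_rot: [3.141, 0.001, -0.058]
force: [-0.3, -0.5, 0.5]
width: 0.0878
gripper_force: 0.0
side wax_pot pin []
side wax_pot sea [([646.0, 55.0, 100.0], 0.79)]
side lid_knob pin [([657.0, 40.0, 145.0], 0.7)]
side lid_knob sea [([677.0, 63.0, 121.0], 0.93)]
```

View pics/s8.png

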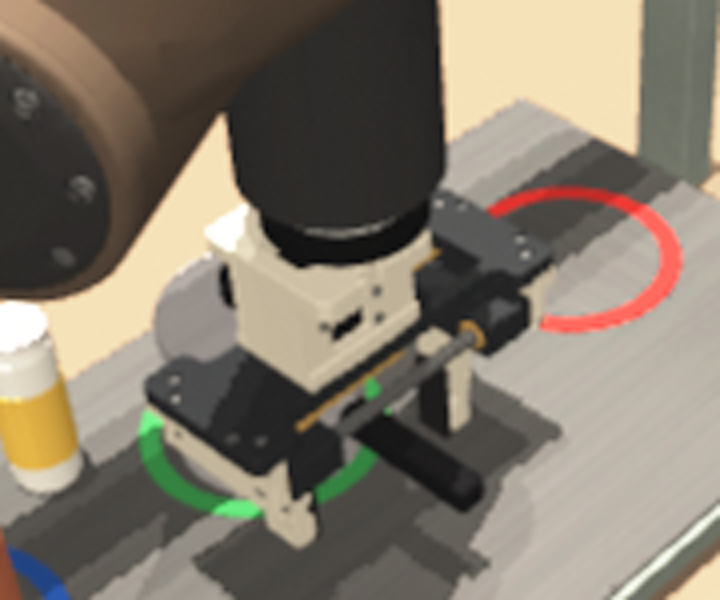

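```bash
python3 -m creep '{"translation":[[0,0,10],[0,0,15],[0,0,15],[-5,0,15],[-15,0,10],[-15,0,0],[-6,0,0],[0,0,0]],"spin":[0,0,0,0,0,0,0,0],"gripper":[1,1,1,1,1,1,0,0]}' 10
python3 -c "
from h import *
s=get_state();print(s['q'],s['eef_pos'])"
```

```text
t: 22.4
eef_pos: [0.5395, 0.0467, 0.1183]
ee_rot: [-3.141, -0.001, -0.057]
force: [-0.8, -0.7, -0.3]
width: 0.0766
gripper_force: 0.0
[ 4.48309457e-01  2.38486219e-01 -4.29100828e-01 -5.41019348e-05
 -9.02493504e-01  1.06517112e+00] [0.53953472 0.04668698 0.11831223]
```

```bash
python3 -m creep '{"translation":[[0,-4,0],[0,-4,0],[0,-4,0],[0,-4,0],[0,-4,0],[0,-4,0],[0,0,0],[0,0,0]],"spin":[-0.14,-0.14,-0.14,-0.14,-0.14,-0.14,-0.14,-0.14],"gripper":[0,0,0,0,0,0,0,0]}' 10
python3 -m creep '{"translation":[[0,0,0],[0,0,0],[0,0,0],[0,0,0],[0,0,0],[0,0,0]],"spin":[-0.14,-0.14,-0.14,-0.03,0,0],"gripper":[0,0,0,0,0,0]}' 10
python3 - <<'E'
from h import *
f=snap('side'); find('side',['wax_pot','lid_knob','copper_pot'])
f=snap('top'); find('top',['wax_pot','lid_knob','copper_pot']); print(get_state()['q'])
E
```

```text
t: 23.2
eef_pos: [0.5407, 0.0225, 0.1174]
ee_rot: [3.141, -0.0, -1.184]
force: [1.6, -0.5, -0.4]
width: 0.0133
gripper_force: 0.0
t: 23.8
eef_pos: [0.5403, 0.0227, 0.1175]
ee_rot: [3.141, -0.0, -1.625]
force: [1.0, -0.2, 0.4]
width: 0.0006
gripper_force: 0.0
side wax_pot pin [([655.0, 40.0, 35.0], 0.93), ([347.0, -232.0, -2.0], 0.63)]
side wax_pot sea [([632.0, 57.0, 105.0], 0.62)]
side lid_knob pin [([660.0, 39.0, 145.0], 0.62), ([658.0, 40.0, 33.0], 0.45)]
side lid_knob sea [([648.0, 51.0, 126.0], 0.88)]
side copper_pot pin [([680.0, 255.0, 35.0], 0.78)]
side copper_pot sea [([664.0, 256.0, 84.0], 0.76)]
top wax_pot pin []
top wax_pot sea []
top lid_knob pin []
top lid_knob sea []
top copper_pot pin [([683.0, 243.0, 37.0], 0.87)]
top copper_pot sea []
[ 4.04636203e-01  2.38179378e-01 -4.31584442e-01 -1.78654629e-05
 -9.01022642e-01 -4.61578858e-01]
```

```bash
python3 -m creep '{"translation":[[0,0,-10],[0,0,-10],[0,0,-8],[0,0,0],[8,0,0],[10,-1,0],[10,0,0],[6,0,0]],"spin":[0,0,0,0,0,0,0,0],"gripper":[0,0,0,0,0,0,0,0]}'
python3 -m creep '{"translation":[[0,0,0],[0,0,-3],[0,0,-3],[0,0,0]],"spin":[0,0,0,0],"gripper":[0,0,0,0]}'
python3 -m creep '{"translation":[[0,0,-2],[0,0,-1],[0,0,0]],"spin":[0,0,0],"gripper":[0,0,0]}'
```

```text
t: 25.3
eef_pos: [0.5757, 0.0217, 0.0898]
ee_rot: [-3.141, 0.0, -1.628]
force: [-0.4, -0.1, -0.5]
width: 0.0006
gripper_force: 0.0
t: 25.7
eef_pos: [0.5734, 0.0216, 0.083]
ee_rot: [3.141, -0.0, -1.628]
force: [-1.3, -0.3, 0.4]
width: 0.0007
gripper_force: 0.0
t: 26.0
eef_pos: [0.574, 0.0217, 0.0805]
ee_rot: [3.141, -0.0, -1.628]
force: [-0.1, -0.3, 0.9]
width: 0.0007
gripper_force: 0.0
```

```bash
for i in 1; do :; done; python3 -m creep '{"translation":[[0,0,-1],[0,0,-1],[0,0,0]],"spin":[0,0,0],"gripper":[0,0,0]}' | grep -E 'eef|force'
python3 -m creep '{"translation":[[0,0,-1],[0,0,-1],[0,0,0]],"spin":[0,0,0],"gripper":[0,0,0]}'| grep -E 'eef|force'
python3 -m creep '{"translation":[[0,0,-1],[0,0,-1],[0,0,0]],"spin":[0,0,0],"gripper":[0,0,0]}'| grep -E 'eef|force'
```

```text
eef_pos: [0.5741, 0.0216, 0.0784]
force: [-0.8, 0.6, 0.8]
gripper_force: 0.0
eef_pos: [0.5744, 0.0217, 0.0769]
force: [-0.8, -0.9, 3.5]
gripper_force: 0.0
eef_pos: [0.5744, 0.0217, 0.0746]
force: [-0.2, -0.6, 3.6]
gripper_force: 0.0
```

```bash
python3 -m creep '{"translation":[[0,0,-1],[0,0,-1],[0,0,0]],"spin":[0,0,0],"gripper":[0,0,0]}'| grep -E 'eef|force'
python3 -m creep '{"translation":[[0,0,-1],[0,0,-0.5],[0,0,0]],"spin":[0,0,0],"gripper":[0,0,0]}'| grep -E 'eef|force'
python3 - <<'E'
from h import *
f=snap('side'); find('side',['wax_pot','lid_knob'])
E
```

```text
eef_pos: [0.5743, 0.0217, 0.0725]
force: [1.9, 0.1, 2.7]
gripper_force: 0.0
eef_pos: [0.5746, 0.0217, 0.0722]
force: [-4.5, -0.1, 11.3]
gripper_force: 0.0
side wax_pot pin [([654.0, 39.0, 34.0], 0.83)]
side wax_pot sea [([625.0, 58.0, 94.0], 0.93)]
side lid_knob pin [([660.0, 42.0, 136.0], 0.8)]
side lid_knob sea [([652.0, 56.0, 118.0], 0.76)]
```

```bash
python3 -m creep '{"translation":[[0,0,-0.5],[0,0,0],[0,0,0]],"spin":[0,0,0],"gripper":[0,0,0]}'| grep -E 'eef|force'
python3 -m creep '{"translation":[[0,0,-0.5],[0,0,0],[0,0,0]],"spin":[0,0,0],"gripper":[0,0,0]}'| grep -E 'eef|force'
```

```text
eef_pos: [0.5747, 0.0217, 0.0721]
force: [-5.9, -0.1, 14.4]
gripper_force: 0.0
eef_pos: [0.5748, 0.0217, 0.072]
force: [-8.1, -2.0, 19.3]
gripper_force: 0.0
```

```bash
python3 -m creep '{"translation":[[0,0,2],[0,0,4],[0,0,6],[0,0,8],[-12,0,0],[-20,0,0],[-20,0,10],[-20,0,20]],"spin":[0,0,0,0,0,0,0,0],"gripper":[0,0,0,0,0,0,0,0]}'
python3 -m creep '{"translation":[[-20,-40,20],[-5,-45,20],[0,-45,0],[0,-45,0],[0,-40,0],[0,-30,0],[0,0,0]],"spin":[0,0,0,0,0,0,0],"gripper":[0,0,0,0,0,0,0]}'
python3 - <<'E'
from h import *
np.set_printoptions(precision=4,suppress=True)
h0=cv2.imread('pics/s5.png')
def orange(img,c):
    u,v=c; w=img[v-45:v+25,u-35:u+35]; h=cv2.cvtColor(w,cv2.COLOR_RGB2HSV).astype(int)
    return ((abs(h[...,0]-12)<6)&(h[...,1]>130)&(h[...,2]>90)).sum()
for c in ('side','top'):
    f=snap(c)
    print(ringfit(f,'green',np.array((.663,.041))),ringfit(f,'blue',np.array((.682,.244))))
    for k in range(3):
        find(c,['wax_pot','lid_knob','copper_pot'] if k==0 else ['lid_knob','copper_pot']); snap(c)
    p=proj(f,(.657,.041,.131)).astype(int); print('orange px now',orange(f['img'],p))
    h=cv2.imread('pics/%s0.png'%c)[:,:,::-1].copy(); q=proj(f,(.633,-.166,.131)).astype(int); print('before',orange(h,q))
E
```

```text
t: 29.15
eef_pos: [0.4992, 0.0211, 0.1187]
ee_rot: [3.138, -0.001, -1.628]
force: [-0.1, 0.6, 0.0]
width: 0.0007
gripper_force: 0.0
t: 29.85
eef_pos: [0.4758, -0.2258, 0.1596]
ee_rot: [3.141, -0.0, -1.631]
force: [0.4, 0.4, -0.6]
width: 0.0006
gripper_force: 0.0
(array([0.6643, 0.0399]), 375, np.float64(0.0025841509554200997)) (array([0.6831, 0.2433]), 611, np.float64(0.0027070836547757747))
side wax_pot pin [([655.0, 39.0, 39.0], 0.92)]
side wax_pot sea [([630.0, 57.0, 102.0], 0.76), ([659.0, 275.0, 35.0], 0.28)]
side lid_knob pin [([662.0, 38.0, 140.0], 0.93)]
side lid_knob sea [([651.0, 48.0, 117.0], 0.77)]
side copper_pot pin [([683.0, 254.0, 36.0], 0.56), ([625.0, -164.0, 36.0], 0.25)]
side copper_pot sea [([666.0, 258.0, 82.0], 0.88), ([648.0, 45.0, 117.0], 0.44)]
side lid_knob pin [([658.0, 38.0, 138.0], 0.97)]
side lid_knob sea [([649.0, 48.0, 118.0], 0.78)]
side copper_pot pin [([679.0, 251.0, 35.0], 0.88)]
side copper_pot sea [([667.0, 259.0, 83.0], 0.8)]
side lid_knob pin [([659.0, 38.0, 138.0], 0.66)]
side lid_knob sea [([649.0, 47.0, 115.0], 0.97), ([666.0, 258.0, 83.0],
[... 336 characters left out ...]
43.0, 60.0, 117.0], 0.69)]
top lid_knob pin [([612.0, 39.0, -1.0], 0.69), ([658.0, 39.0, 135.0], 0.65)]
top lid_knob sea [([659.0, 53.0, 117.0], 0.72)]
top copper_pot pin [([682.0, 244.0, 34.0], 0.62)]
top copper_pot sea [([676.0, 246.0, 60.0], 0.69)]
top lid_knob pin [([658.0, 42.0, 135.0], 0.83)]
top lid_knob sea []
top copper_pot pin [([679.0, 243.0, 36.0], 0.72), ([345.0, -237.0, -1.0], 0.21)]
top copper_pot sea [([674.0, 250.0, 60.0], 0.9)]
top lid_knob pin [([657.0, 40.0, 135.0], 0.74)]
top lid_knob sea [([655.0, 56.0, 114.0], 0.63)]
top copper_pot pin [([683.0, 241.0, 36.0], 0.77), ([660.0, 43.0, 136.0], 0.61)]
top copper_pot sea [([674.0, 250.0, 62.0], 0.71)]
orange px now 0
before 0
```

```bash
python3 - <<'E'
from h import *
def orange(img,X,Y,f):
    h=cv2.cvtColor(img,cv2.COLOR_RGB2HSV).astype(int); m=(abs(h[...,0]-12)<8)&(h[...,1]>90)&(h[...,2]>80)
    a=np.linspace(np.pi*.45,np.pi*1.15,60); n=[]
    for z in np.arange(.100,.134,.003):
        k=0
        for t in a:
            u,v=proj(f,(X+.05*np.cos(t),Y+.05*np.sin(t),z)).round().astype(int); k+=m[v,u]
        n.append(int(k))
    return n
f=snap('side'); print(orange(f['img'],.657,.041,f)); print(orange(cv2.imread('pics/side0.png')[:,:,::-1].copy(),.633,-.166,f))
E
```

```text
[0, 0, 0, 0, 0, 0, 0, 0, 0, 0, 0, 0]
[0, 0, 38, 50, 18, 0, 0, 0, 0, 0, 0, 0]
```

Orange band gone: the lid is home, and both pots stand on their rings.

```bash
python3 -c "
from station import arm
print(arm.job_done())"
```

```text
the job is handed in; nothing more can be done
None
```

The job is handed in, with no verdict returned: by the cameras the copper pot is within about 3 mm of the blue ring's centre, the wax pot is about 7 mm from the green ring's centre, and its lid is fully home (pressed under the duct with the gripper body to a hard stop, no orange band left showing).

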